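Dip the probe thermometer in the small darkroom beaker

TASK

Lift the probe thermometer out of its stand by its handle, dip the end of its probe well inside the smaller of the two steel beakers for about a second, then put it back in its stand, upright with its collar resting on the stand's rim, and let go. Do not knock either beaker out of its place or over, do not press the probe hard against the small one, and do not put the probe in the larger beaker.

Things in the scene. Friction and masses are not known exactly. Their poses are not given: they have to be found in the camera images.
- thermometer: Probe thermometer, loose, 90 g, upright, 162 mm tall. Origin: tip of the probe; z up along it. Steel probe 6 mm diameter, z 0-100 mm; grey collar 56 mm diameter, z 100-106; white flat-sided handle z 106-162, 30 mm along x, 18 mm along y, centred; grip it across y at about z = 140. It starts hanging in the stand, collar on the rim, tip 12 mm above the table.
- stand: Black stand, fixed: an upright tube open at the top, 44 mm outside, 30 mm inside diameter, on a 90 mm round foot. Origin: centre of its underside, on the table; z up. Rim at z = 112 mm, inner floor at 6 mm. The probe hangs in the tube, tip at z = 12 mm, collar flat on the rim; up to 12 mm off centre fits.
- small_beaker: The smaller of two plain steel beakers, loose, about 180 g, upright: 70 mm outside diameter (74 mm at the lip), 75 mm tall, wall 3 mm, inner floor 5 mm above its underside. Origin at the centre of its underside, on the table; z up. Well inside means the tip at least 20 mm below the rim.
- large_beaker: The larger steel beaker, loose, about 400 g, upright: 90 mm outside diameter (94 mm at the lip), 120 mm tall; only the thermometer in its stand and a bottle at the table's left are taller. Origin: centre of its underside; z up. To be left alone.
Mind the look-alikes: they are no part of the job. What is shaped like the stand but green is not meant.

How it is judged:
On the way:
1. the held thermometer's tip is inside the small beaker, at least 20 mm below its rim, for 0.6 s (horizontal distance between thermometer and small_beaker below 0.031 m and z of thermometer in the frame of small_beaker below 0.055 m and contact force between the fingers and thermometer above 0.5 N), for 0.6 s.
At the end, for the whole second after the job is handed in: The thermometer hangs at rest in its stand: tip within 15 mm of the stand's axis, collar on the rim (tip 8 to 17 mm above the table), within 0.1 rad of upright. Both beakers stand upright (0.1 rad) within 20 mm of where they started (horizontal distance between thermometer and stand below 0.015 m and z of thermometer in the frame of stand between 0.008 and 0.017 m and angle between each of thermometer, small_beaker, large_beaker's own z axis and vertical below 0.1 rad and linear speed of thermometer below 0.03 m/s and distance of each of small_beaker, large_beaker from where it was at the start of the episode below 0.02 m); the robot touches nothing.
It fails at once if the small beaker is moved by more than 20 mm or tipped by more than 0.3 rad (distance of small_beaker from where it was at the start of the episode above 0.02 m or angle between small_beaker's own z axis and vertical above 0.3 rad).
It fails at once if the large beaker is moved by more than 20 mm or tipped by more than 0.3 rad (distance of large_beaker from where it was at the start of the episode above 0.02 m or angle between large_beaker's own z axis and vertical above 0.3 rad).
It fails at once if the thermometer presses on the small beaker with more than 15 N (contact force between thermometer and small_beaker above 15 N).
It fails at once if the probe's tip goes into the large beaker (horizontal distance between thermometer and large_beaker below 0.041 m and z of thermometer in the frame of large_beaker below 0.115 m).
It also fails if it takes over 58 s, if anything falls off the work surface, if the arm or the gripper's body presses on something with over 40 N, if the wrist force passes 120 N, or if a joint passes its speed limit or range.

ROBOT

A 6-joint arm with a two-finger parallel gripper is mounted at the origin on the work surface. World frame = base frame: x ahead of the robot, y to its left, z up, the work surface at z = 0. Lengths are in m, angles in rad, forces in N, time in s.
With the tool pointing down it reaches from about 0.225 to 0.875 m from the base axis. Payload 3.4 kg.
Tool frame: the origin (TCP) lies at the very end of the fingers, on their centre line; the grasp point (between the pads) lies 19 mm behind it; z points along the fingers, y is the line along which they close (so a half turn about z gives the same grasp; the last joint's range is limited). The gripper opens to 85 mm and grips with 20 to 120 N. Pads are 22 mm wide; open, the fingers measure 114 mm over their backs; the gripper's body (76 mm by 85 mm) begins 54 mm behind the grasp point. The pads swing forward as they close: fully open they stand 13 mm farther back than shut.
Start: joints at [1.152, 0.276, 1.505, -0, 1.361, -0.121], TCP at [0.169, 0.55, 0.231] pointing down, gripper open.
Joint ranges: [-2.89, 2.89], [-0.75, 2.08], [0.22, 2.7], [-1.18, 4.32], [0.11, 2.71], [-2.7, 2.7]. Speed limits (rad/s): [2.57, 2.57, 3.14, 3.14, 3.14, 3.14].

INTERFACE

Orientations are given as a rotation vector (axis times angle).
In Python, from bench import arm gives the robot as it stands. Calls block until the motion is done:
- arm.goto(position, orientation): joint-space move of the TCP to a pose.
- arm.line_to(position, speed=0.15, orientation=None, contact_N=None): straight line of the TCP; orientation=None keeps the orientation; speed is the mean speed in m/s. With contact_N (N) it stops when the force on the tool has changed by that much, and returns True; else False.
- arm.set_joints(angles): joint-space move.
- arm.gripper_to(opening, f_grip=None): finger opening in m; f_grip is the grip in N (None keeps the last); returns when the fingers have stopped.
- arm.sleep(seconds).
- arm.solve_ik(position, orientation): joint angles nearest the present ones, or None.
- arm.observe(): the state.
- arm.grab_frame(name): name is "scene" or "top" or "wrist"; returns (picture, depth): 384x512x3 uint8, red, green, blue; 384x512 float32, m along the optical axis (not along the pixel's ray), 0 where there is no reading.
- arm.camera_params(name): a dict with "mtx" (3x3 intrinsics, pixels), "R" (3x3) and "t" (3): a world point X has camera coordinates R X + t. Camera axes: x right, y down, z forward; pixel columns grow to the right and rows downward; lengths in m; the calibration is good to about 2 mm. The wrist camera is an equidistant fisheye: a pixel r from the principal point sees the ray r / f radians off the axis. A picture is of the moment at which its call begins: read the wrist's pose just before it. camera_params takes no time and is no camera call; for the wrist camera it gives the pose at the moment of the call.
A pose or a line that the arm cannot do raises arm.MotionError and nothing moves.
- arm.job_done(): hands the job in; it is judged then, once.
The state is a dict: "clock": time; "joint_positions": joint angles; "qd": joint speeds; "effort": joint torques, N m; "tool_pos": TCP position; "eef_rot": TCP orientation; "ft_force": force on the tool from outside, world axes, zero at the start; "moment": the same for the moment, N m; "gripper_width": finger opening in m; "finger_force": force on a finger pad.
Only numpy, scipy, OpenCV 4.12 (cv2) and the standard library are available. Lean on these libraries where they do the work, as an engineer would, in place of code of your own. Each camera call takes 0.05 s, during which the arm holds its last target. There are 200 camera calls.

## Working session

There is one attempt and no reset: what is moved stays moved. The work goes in short steps, each a Python script; the robot and the scene stay as the last script left them, time stands still between calls to the robot, and variables do not carry over. Pictures are saved under pics/ and viewed, at most 10 in all, crops included, and the job is handed in when it is done.

```bash
mkdir -p pics; ls
cat > h.py <<'E'
import numpy as np, cv2
from bench import arm
def save(n,im,s=1.5):
    cv2.imwrite('pics/'+n, cv2.resize(im[:,:,::-1],None,fx=s,fy=s,interpolation=cv2.INTER_CUBIC))
def world(name,u,v,d):
    c=arm.camera_params(name);K=np.array(c['mtx']);R=np.array(c['R']);t=np.array(c['t'])
    u,v,d=map(np.asarray,(u,v,d))
    X=np.stack([(u-K[0,2])/K[0,0]*d,(v-K[1,2])/K[1,1]*d,d],-1)
    return (X-t)@R
E
python3 - <<'E'
from h import *
for n in ('scene','top'):
    im,d=arm.grab_frame(n); np.savez(n+'.npz',im=im,d=d); save(n+'.png',im)
    c=arm.camera_params(n); print(n,c)
print(arm.observe())
E
```

```text
pics
scene {'mtx': array([[363.96572042,   0.        , 254.52225159],
       [  0.        , 363.96572042, 192.11592756],
       [  0.        ,   0.        ,   1.        ]]), 'R': array([[ 0.78992865,  0.6131841 ,  0.0042418 ],
       [ 0.45226318, -0.57792455, -0.67930938],
       [-0.41409027,  0.53852435, -0.73383975]]), 't': array([-0.39580651, -0.23228745,  1.0650985 ])}
top {'mtx': array([[491.68054124,   0.        , 256.42391879],
       [  0.        , 491.68054124, 197.59706093],
       [  0.        ,   0.        ,   1.        ]]), 'R': array([[-0.06526543, -0.99784433, -0.00686482],
       [-0.97308518,  0.0651667 , -0.22103967],
       [ 0.22101054, -0.0077462 , -0.97524066]]), 't': array([-0.013383  ,  0.52583521,  1.02298963])}
{'clock': 0.1, 'joint_positions': array([ 1.15200799e+00,  2.76527011e-01,  1.50601019e+00,  6.77584157e-06,
        1.36071597e+00, -1.21014389e-01]), 'qd': array([ 0.00073814, -0.0002941 , -0.00276736, -0.00150738, -0.00137689,
       -0.00066168]), 'effort': array([ 1.11528261e-03, -4.17697692e+01, -2.46405548e+01, -3.00394340e-04,
        5.84016481e-03,  1.99274479e-05]), 'tool_pos': array([0.1685158 , 0.54925215, 0.23052747]), 'eef_rot': array([-4.65951462e-01, -3.10639107e+00,  2.51077023e-03]), 'ft_force': array([0.04057364, 0.80392221, 0.7507343 ]), 'moment': array([ 0.02378847,  0.00720176, -0.03937317]), 'finger_force': 0.0, 'gripper_width': 0.08542602395141516}
```

View pics/scene.png

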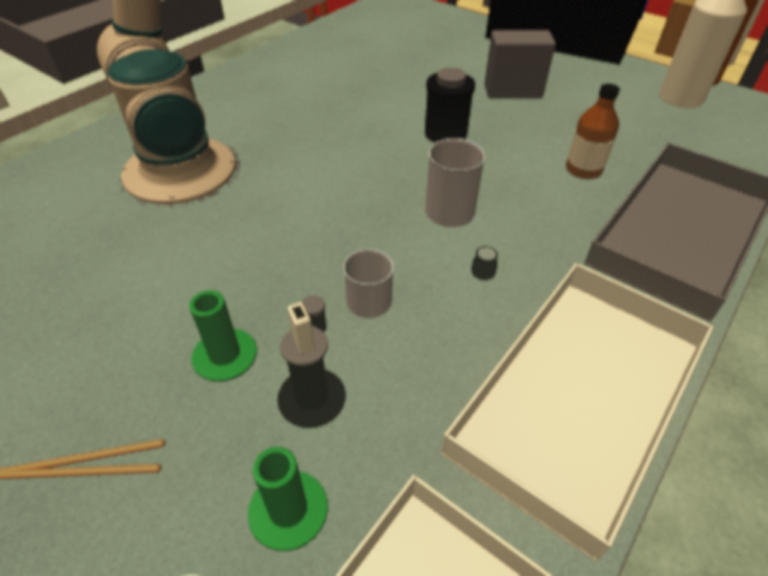

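View pics/top.png

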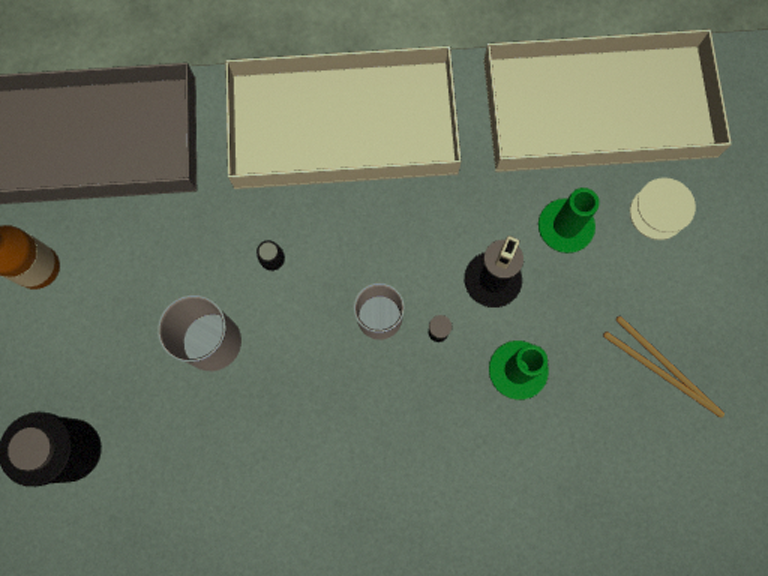

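The scene holds these lookalikes (pixels from the 1.5x pictures):
- **Stands:** black at scene (310,390) / top (493,280) holds the white-handled thermometer. The green ones at scene (220,340) and (285,500) are decoys.
- **Beakers:** the small one is at scene (369,283) / top (380,310) and the large one at scene (455,182) / top (195,330). Black jar at scene (448,105) / top (40,450).

The black stand fits the description, and the shorter steel cup is the one to use. I'll measure both from depth and confirm with a crop.

Run:
```python
from h import *
V,U=np.mgrid[:384,:512]
def circ(p):
    A=np.c_[2*p,np.ones(len(p))];s=np.linalg.lstsq(A,(p**2).sum(1),rcond=None)[0]
    r=np.sqrt(s[2]+s[0]**2+s[1]**2); return s[:2].round(4),r.round(4)
for n in ('top','scene'):
    z=np.load(n+'.npz'); P=world(n,U,V,z['d']); ok=z['d']>0
    def roi(a): 
        m=np.zeros(ok.shape,bool); m[a[1]:a[3],a[0]:a[2]]=1; return m&ok
    R={'top':dict(th=(305,145,355,210),sm=(230,180,275,230),lg=(100,190,165,250)),
       'scene':dict(th=(180,195,235,290),sm=(225,160,267,215),lg=(280,88,328,155))}[n]
    p=P[roi(R['th'])]
    h=p[(p[:,2]>.135)&(p[:,2]<.2)]; t=h[h[:,2]>.166]; c=p[(p[:,2]>.108)&(p[:,2]<.124)]; f=p[(p[:,2]>.003)&(p[:,2]<.02)]
    print(n,'zmax',p[:,2].max(),'n',len(h),len(t),len(c),len(f))
    for nm,q in(('handle',h),('top',t)):
        if len(q)>4: print(nm,cv2.minAreaRect(q[:,:2].astype(np.float32)*1000),np.median(q,0))
    print('collar',cv2.minEnclosingCircle(c[:,:2].astype(np.float32)),np.median(c[:,2]))
    if len(f):print('foot',cv2.minEnclosingCircle(f[:,:2].astype(np.float32)))
    for k,H in(('sm',.075),('lg',.12)):
        q=P[roi(R[k])]; r=q[(q[:,2]>H-.006)&(q[:,2]<H+.008)]
        print(k,'zmax',np.percentile(q[:,2],99.5),len(r),circ(r[:,:2]),cv2.minEnclosingCircle(r[:,:2].astype(np.float32)))
im=np.load('scene.npz')['im'];im2=np.load('top.npz')['im']
a=cv2.resize(im[150:300,170:320],(400,400),interpolation=cv2.INTER_CUBIC);b=cv2.resize(im2[130:230,230:380],(600,400)[:2],interpolation=cv2.INTER_CUBIC)[:,200:]
save('crop.png',np.hstack([a,b]),1)
```

```text
top zmax 0.1784667971168184 n 181 137 367 842
handle ((554.0093383789062, -216.43898010253906), (17.98402976989746, 31.964515686035156), 62.80623245239258) [ 0.54982749 -0.21440814  0.1729289 ]
top ((553.9325561523438, -216.51548767089844), (17.861942291259766, 31.913944244384766), 62.124122619628906) [ 0.55301804 -0.21611068  0.17387515]
collar ((0.5544081926345825, -0.21682409942150116), 0.028091320767998695) 0.11828399696756386
foot ((0.572576642036438, -0.22133734822273254), 0.09477514028549194)
sm zmax 0.07810163052555796 210 (array([ 0.5049, -0.038 ]), np.float64(0.0343)) ((0.5054839253425598, -0.03788335621356964), 0.036714788526296616)
lg zmax 0.12277229225798089 308 (array([0.4839, 0.2195]), np.float64(0.0443)) ((0.484383225440979, 0.21994584798812866), 0.04709517955780029)
scene zmax 0.17555271236071815 n 338 180 482 972
handle ((554.9888916015625, -218.42288208007812), (17.908798217773438, 30.6158504486084), 63.99773406982422) [ 0.56283698 -0.22269059  0.16822458]
top ((554.6715087890625, -218.1785125732422), (17.293989181518555, 29.784751892089844), 62.80240249633789) [ 0.55742201 -0.21986777  0.17324992]
collar ((0.5547463893890381, -0.21806111931800842), 0.02782415971159935) 0.11741274662704554
foot ((0.5262848138809204, -0.16540053486824036), 0.10482338815927505)
sm zmax 0.07516567431450943 201 (array([ 0.5059, -0.0397]), np.float64(0.0344)) ((0.5052208304405212, -0.03910116106271744), 0.03709970787167549)
lg zmax 0.11926878841379102 179 (array([0.4854, 0.2183]), np.float64(0.0446)) ((0.4860316216945648, 0.2193938046693802), 0.048133738338947296)
```

View pics/crop.png

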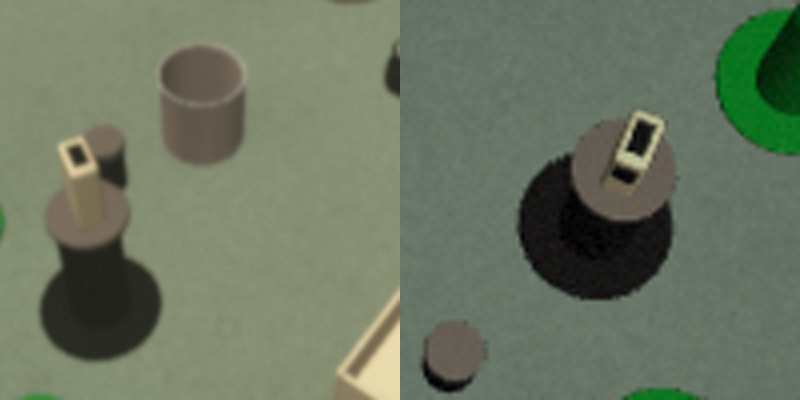

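The crop confirms it: the thermometer is in the black stand, with its handle's long side about -27° from x. The small steel beaker is the shorter, open one. Next I'll check the stand's axis, neighbour heights and IK.

```bash
cat >> h.py <<'E'
from scipy.spatial.transform import Rotation as Ro
TH=np.array([.5546,-.2174]); BK=np.array([.5054,-.0389])
def down(deg):
    a=np.radians(deg); y=np.array([np.cos(a),np.sin(a),0]); z=np.array([0,0,-1.]); return Ro.from_matrix(np.c_[np.cross(y,z),y,z]).as_rotvec()
E
python3 - <<'E'
from h import *
V,U=np.mgrid[:384,:512]
A=[]
for n in ('top','scene'):
    z=np.load(n+'.npz'); P=world(n,U,V,z['d']); im=z['im'].astype(int); ok=z['d']>0
    q=ok&(np.linalg.norm(P[...,:2]-TH,axis=-1)<.06)&(im.max(-1)<60)
    f=P[q&(P[...,2]<.015)][:,:2].astype(np.float32); print(n,'foot',len(f),cv2.minEnclosingCircle(f))
    for r in (.05,.1,.15,.2):
        m=ok&(np.linalg.norm(P[...,:2]-TH,axis=-1)<r); print(r,'zmax',P[...,2][m&(np.linalg.norm(P[...,:2]-TH,axis=-1)>.035)].max().round(3),end=' ')
    m=ok&(P[...,2]>.13)&(P[...,0]>.2)&(P[...,1]>0)&(P[...,0]<.75)&(P[...,1]<.7); print('tall',P[m].max(0) if m.any() else None,P[m].min(0) if m.any() else None)
for g in (62.8,-117.2):
    for p in ([*TH,.3],[*TH,.133],[*BK,.263],[*BK,.15]):
        j=arm.solve_ik(p,down(g)); print(g,None if j is None else np.round(j,2))
E
```

```text
top foot 629 ((0.5528164505958557, -0.2171623408794403), 0.04474714398384094)
0.05 zmax 0.012 0.1 zmax 0.012 0.15 zmax 0.116 0.2 zmax 0.117 tall [0.63656565 0.48210795 0.14967337] [0.307956   0.40288798 0.13001199]
scene foot 794 ((0.5537673234939575, -0.21836067736148834), 0.04370034486055374)
0.05 zmax 0.008 0.1 zmax 0.008 0.15 zmax 0.114 0.2 zmax 0.114 tall [0.63869343 0.69074073 0.17039971] [0.31312375 0.40314859 0.13002191]
62.8 [-0.49  0.28  1.33 -0.    1.53 -1.59]
62.8 [-0.49  0.38  1.61 -0.    1.16 -1.59]
62.8 [-0.21  0.16  1.59  0.    1.4  -1.31]
62.8 [-0.21  0.24  1.78 -0.    1.13 -1.31]
-117.2 [-0.49  0.28  1.33  0.    1.53  1.56]
-117.2 [-0.49  0.38  1.61  0.    1.16  1.56]
-117.2 [-0.21  0.16  1.59  0.    1.4   1.83]
-117.2 [-0.21  0.24  1.78  0.    1.13  1.83]
```

Run:
```python
from h import *
o=down(62.8)
p=arm.observe()['tool_pos']
arm.line_to([p[0],p[1],.36],speed=.2)
arm.goto([*TH,.30],o)
im,d=arm.grab_frame('wrist'); save('w1.png',im)
print(arm.line_to([*TH,.133],speed=.1,contact_N=8))
s=arm.observe(); print(s['clock'],s['tool_pos'],s['ft_force'])
arm.gripper_to(0.0,f_grip=40)
s=arm.observe(); print(s['clock'],s['tool_pos'],s['gripper_width'],s['finger_force'],s['ft_force'])
im,d=arm.grab_frame('scene'); save('s1.png',im)
```

```text
False
5.775 [ 0.55498177 -0.21760519  0.13360671] [ 1.10655863 -0.18576775  1.17538255]
6.4 [ 0.55461421 -0.21744534  0.13310933] 0.017834635800435508 41.318185329437256 [ 0.12709571 -0.59951577 -0.09817275]
```

View pics/s1.png

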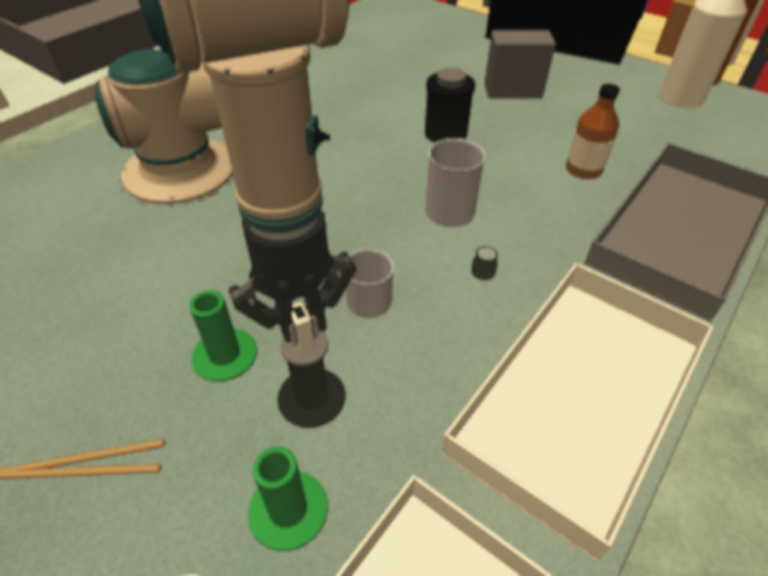

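The picture shows the handle gripped between the pads at (303,325), with the opening at 17.8 mm as expected. Next I lift it, move it over the beaker and check before dipping.

Run:
```python
from h import *
arm.line_to([*TH,.273],speed=.1)
arm.line_to([*BK,.273],speed=.12)
s=arm.observe(); print(s['clock'],s['tool_pos'],s['gripper_width'],s['finger_force'],s['ft_force'])
im,d=arm.grab_frame('scene'); np.savez('s2.npz',im=im,d=d)
# expected tip and axis point pixels
c=arm.camera_params('scene')
def pr(X): q=c['R']@X+c['t']; return (c['mtx']@q/q[2])[:2]
t=s['tool_pos']; a=pr(t+[0,0,-.121]); b=pr(t+[0,0,-.021]); r=pr(np.r_[BK,.075]); print(a,b,r)
x0,y0=int(a[0])-80,int(a[1])-90
cr=im[y0:y0+150,x0:x0+190]; save('s2.png',cr,4); print((a-[x0,y0])*4,(b-[x0,y0])*4,(r-[x0,y0])*4)
```

```text
9.6917 [ 0.50567458 -0.03949515  0.27288118] 0.01769762444026547 41.1986643075943 [-0.1980888   0.25946661  0.05657234]
[244.48735681 149.85910051] [243.59139207 107.02387696] [245.13582505 177.09647716]
[321.94942726 363.43640205] [318.36556828 192.09550786] [324.54330019 472.38590865]
```

View pics/s2.png

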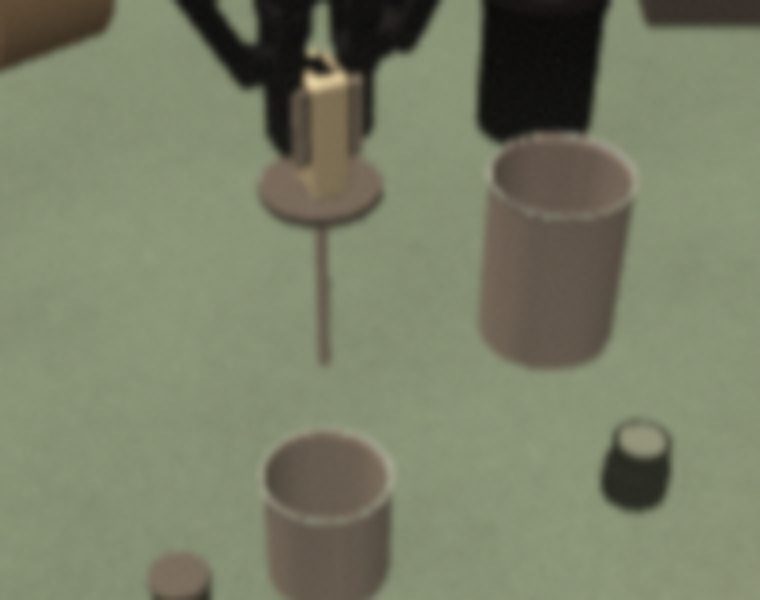

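The crop shows the probe vertical, with its tip at (323,364) where predicted, centred over the small beaker's rim at (327,476). I'll dip, return and lower with contact sensing.

Run:
```python
from h import *
print(arm.line_to([*BK,.153],speed=.08,contact_N=5))
s=arm.observe(); print(s['clock'],s['tool_pos'],s['finger_force'],s['ft_force'])
arm.sleep(1.3)
arm.line_to([*BK,.273],speed=.1)
arm.line_to([*TH,.273],speed=.12); arm.sleep(.3)
s=arm.observe(); print(s['clock'],s['tool_pos'],s['gripper_width'])
print(arm.line_to([*TH,.145],speed=.07,contact_N=5))
print(arm.line_to([*TH,.132],speed=.02,contact_N=4))
s=arm.observe(); print(s['clock'],s['tool_pos'],s['finger_force'],s['ft_force'])
```

```text
False
11.3917 [ 0.50575838 -0.0389615   0.15349132] 41.19831383228302 [ 0.41616158  0.80265187 -1.73614294]
16.0333 [ 0.55457419 -0.21710601  0.27310117] 0.01765955347777542
False
True
18.5833 [ 0.55437093 -0.21733153  0.13304595] 41.90681576728821 [0.53422763 0.53110327 4.06708795]
```

Contact came at z = 0.133, the grasp height, so the collar is on the rim. I'll release, back off and look.

Run:
```python
from h import *
arm.gripper_to(0.085)
s=arm.observe(); print(s['gripper_width'],s['finger_force'])
arm.line_to([*TH,.30],speed=.1)
arm.goto([.35,-.2,.35],down(62.8)); arm.sleep(.5)
V,U=np.mgrid[:384,:512]
for n in('scene','top'):
    im,d=arm.grab_frame(n); P=world(n,U,V,d); ok=d>0
    r=np.linalg.norm(P[...,:2]-TH,axis=-1)
    q=P[ok&(r<.04)&(P[...,2]>.108)&(P[...,2]<.124)]; t=P[ok&(r<.04)&(P[...,2]>.166)&(P[...,2]<.19)]
    print(n,cv2.minEnclosingCircle(q[:,:2].astype(np.float32)),np.median(q[:,2]),cv2.minAreaRect(t[:,:2].astype(np.float32)*1000)[:2] if len(t)>3 else len(t),np.median(t[:,2]))
    for nm,c,H,rr in(('sm',BK,.075,.05),('lg',np.array([.4848,.219]),.12,.06)):
        b=P[ok&(np.linalg.norm(P[...,:2]-c,axis=-1)<rr)&(abs(P[...,2]-H)<.007)]; print(nm,len(b),cv2.minEnclosingCircle(b[:,:2].astype(np.float32)) if len(b) else '')
    if n=='scene': save('s3.png',im)
s=arm.observe();print(s['clock'],s['ft_force'])
```

```text
0.08475550538687468 0.0
scene ((0.5551528334617615, -0.2180638462305069), 0.028186287730932236) 0.11735946567947972 ((555.3677368164062, -217.59828186035156), (18.048965454101562, 29.9979305267334)) 0.17316875950338723
sm 223 ((0.5052711367607117, -0.039212364703416824), 0.037748802453279495)
lg 215 ((0.4840887188911438, 0.21850144863128662), 0.04773895815014839)
top ((0.5542612671852112, -0.21607185900211334), 0.027784615755081177) 0.1181611749342727 ((553.9754028320312, -215.9747314453125), (17.998573303222656, 30.418947219848633)) 0.1738550627295743
sm 221 ((0.5053523778915405, -0.03800658881664276), 0.03673369809985161)
lg 331 ((0.4849601984024048, 0.21984131634235382), 0.04713597148656845)
22.525 [-0.18277525  0.24279569  0.03314478]
```

View pics/s3.png

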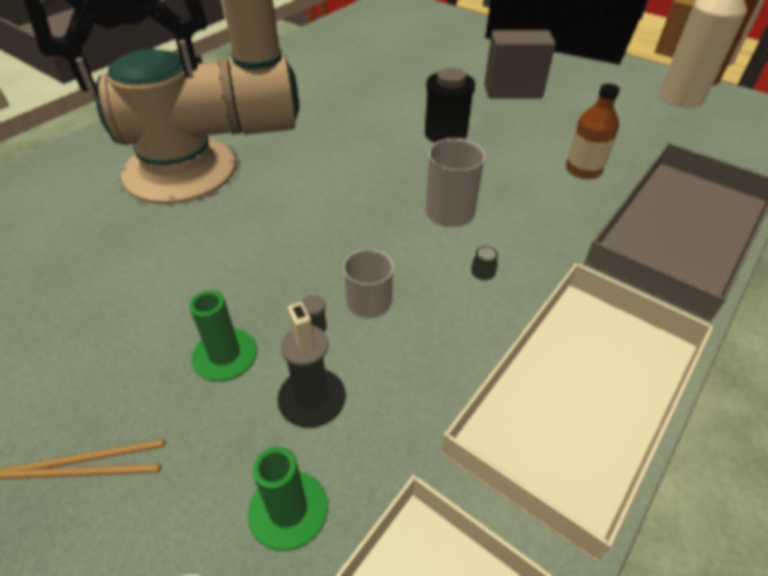

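The thermometer is back in the black stand at (303,345), upright with its collar on the rim. Both beakers are unmoved and the arm is clear, so I'm handing in.

```bash
python3 -c "
from bench import arm
print(arm.job_done())"
```

```text
the job is handed in; nothing more can be done
None
```

I dipped the probe about 43 mm below the small beaker's rim for 1.3 s, put the thermometer back upright with its collar on the stand's rim, and handed the job in at about 22.5 s with both beakers unmoved; no verdict was returned.

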